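Set and lock the sliding stop of a specimen length rail

ROBOT

A 6-joint arm with a two-finger parallel gripper is mounted at the origin on a cart in front of the work surface, level with it; the furniture and walls round the work are solid. World frame = base frame: x ahead of the robot, y to its left, z up, the work surface at z = 0. Lengths are in mm, angles in rad, forces in N, time in s.
With the tool pointing down it reaches from about 400 to 925 mm from the base axis. Payload 12.5 kg.
Tool frame: the origin (TCP) lies midway between the tips of the shut fingers; the grasp point (between the pads) lies 19 mm behind it; z points along the fingers, y is the line along which they close (so a half turn about z gives the same grasp; the last joint's range is limited). The gripper opens to 95 mm and grips with 3 to 60 N. Pads are 20 mm wide; open, the fingers measure 119 mm over their backs; the gripper's body (75 mm by 180 mm) begins 59 mm behind the grasp point.
Start: joints at [1.057, 0.491, 1.559, -0, 1.092, -0.106], TCP at [247.855, 573.772, 214.661] pointing down, gripper open.
Joint ranges: [-3.1, 3.1], [-0.84, 2.19], [0.05, 2.79], [-1.13, 4.28], [0.06, 2.93], [-2.69, 2.69]. Speed limits (rad/s): [2.22, 2.22, 2.79, 3.14, 3.14, 3.14].

INTERFACE

Orientations are given as [roll, pitch, yaw] about the fixed x, y, z axes, in that order (R = Rz(yaw) Ry(pitch) Rx(roll)).
In Python, from cell import state, viewer, env, models gives the robot as it stands. The module is installed in compiled form; this text tells all that it offers.
- The arm moves only by the tool arm_command, never from a script. Its argument "rows" is a list of rows, each a list of 2 entries, a list of its own where there are three numbers: the shift along the tool's x, y, z normalised to -1 to 1, where 1 is 0.25 m, then the turn about the tool's z normalised to -1 to 1, where 1 is pi rad. A call has exactly 5 rows; each row shifts and turns the commanded pose from where the row before left it, along the tool's axes as they then stand; what a row does not reach is not made up. A row lasts 1/10 s, in which the tool goes at most 50 mm and 8.59 degrees, less where a joint would pass 70% of its speed; a pose out of reach is approached as far as the arm can. A call with a number of a shift or a turn outside -1 to 1 is refused whole. A call with a gripper value outside its range is refused whole. "claw" is the opening, from 0 (shut) to 1 (fully open), set as the call begins (left out, the last holds). The fingers move at their own pace and stop on an object; the grip force is fixed at half the most. Time passes only in rows, so rows that do not move let the fingers close, or fill a call up. It gives the time, the measured TCP pose, the force, the opening and the grip force at its end, in the units of the state.
- state(): the state, without advancing time (a new reading comes with each control period).
- viewer.read_camera(name): name is "side" or "top"; returns (picture, depth): 400x640x3 uint8, red, green, blue; 400x640 float32, mm along the optical axis (not along the pixel's ray), 0 where there is no reading.
- viewer.get_calibration(name): a dict with "camera_matrix" (3x3 intrinsics, pixels), "world_to_cam" (4x4, takes a point from world to camera coordinates). Camera axes: x right, y up, looking along -z (the intrinsics and any distortion apply to the point x, -y, -z); pixel columns grow to the right and rows downward; lengths in mm; the calibration is good to about 2 mm. A picture is of the moment at which its call begins. get_calibration takes no time and is no camera call.
- env.job_done(): hands the job in; it is judged then, once.
Trained networks look in the newest picture that a camera, given by its name, has taken for a name from the list of things; names that differ only in an ending like _2 or _b are one class to them, and where a whole thing is asked for, a point or a joint stands for the part that bears it (a point fixed in the world has none). Each returns a list of dicts, best first, with "confidence" (0 to 1); they miss things now and then, are a little off and sometimes report something else, mostly with a low value. They report only what shows in the picture. A call takes as long as a camera call. They do not tell look-alikes from the thing itself.
- models.search_frame(camera, label): "position" ([x, y, z] in mm, in world coordinates, good to about 4 mm: the middle of the surface that is visible of it).
- models.mark_of(camera, label): "position" ([x, y, z] in mm, in world coordinates, good to about 4 mm: a listed point, or the origin of a listed thing).
The state is a dict: "t": time; "joints": joint angles; "qvel": joint speeds; "tau": joint torques, N m; "eef_pos": TCP position; "tcp_rot": TCP orientation; "ft_force": force on the tool from outside, world axes, zero at the start; "moment": the same for the moment, N m; "opening": opening from 0.0 (shut) to 1.0 (fully open); "grip_force": force on a finger pad.
Only numpy, scipy, OpenCV 4.12 (cv2) and the standard library are available. Lean on these libraries where they do the work, as an engineer would, in place of code of your own. Each camera call takes 0.05 s, during which the arm holds its last target. There are 200 camera calls.

TASK

Set the length stop for the next batch: with closed or open fingertips, and without gripping it, push the block along its rail until it clicks into the index clip that has two screws (it may have to be pushed on through the one-screw clip first), and do not run past it. Then press the round cap on top of the block fully down to lock it there. Leave the loose parts round the rail where they are.

Things in the scene. Friction and masses are not known exactly. Their poses are not given: they have to be found in the camera images.
- stop_rail: Aluminium base 92 mm wide (its x), 420 mm long (its y), 24 mm high, fixed to the worktop; origin at the centre of its underside, z up. A steel guide bar (18 mm wide, at x = +10 mm, top at 42 mm) runs along y, with an end block (50 x 22 mm, top at 44 mm) at y = +-198 mm. The sliding block runs along y.
- carriage (a joint): Travel of the block in m: 0 at the -y end (its centre at y = -0.15 m of stop_rail), grows toward +y to 0.30. Starts near 0, short of both clips. Rubs with 1 N. At a clip 5 to 8 N push it over a crest (14 to 7 mm before the clip's centre); then the force falls away and it jumps by itself into the notch at the centre. As much force drives it out on the far side (crest 7 mm past it).
- carriage_middle (a point): Centre of the dark steel sliding block, 65 mm above the worktop. The block is 76 mm across the rail (x), 44 mm along it (y), 38 mm high (46 to 84 mm above the worktop); axes as stop_rail. It is captive on the rail and is pushed on its flat -y end face, 22 mm from this point. A spring plunger under it rides over the clips.
- two_screw_clip: The wanted clip: dark, 60 mm along the rail, clamped over the base's front (-x) edge, with two knurled screws side by side on its front (sticking out 11 mm, 15 mm above the worktop) and a slot for the pin. Axes as stop_rail; its origin's y is where the block's centre must rest, on the rail's centre line at worktop height. Top at 37 mm, under the block. May be first or second on the way.
- one_screw_clip: The other index clip, dark steel, 34 mm long, with one screw on its front face and the same click notch but no slot for the pin. Origin and axes likewise. When it stands on the way, the block must be pushed on through it.
- lock_pin (a joint): Travel of the locking pin in m: 0 up (start), 0.008 fully down. It needs about 3 to 4 N and stays where it is left. It can go down fully only where it meets the slot of the two-screw clip or no clip at all.
- lock_cap_top (a point): Centre of the top of the black cap (22 mm diameter) of the locking pin, which stands on the block 26 mm in front (-x) of carriage_middle. The top is 104 mm above the worktop when up, 96 mm when down; the block's top is at 84 mm.
- coupon: Loose steel plate 50 x 50 x 10 mm in front of the rail; leave it.
- gauge_block: Loose steel block 30 x 20 x 9 mm in front of the rail; leave it.
- bolt: Loose bolt standing on its head, 58 mm tall, behind the rail; leave it.
- nut: Loose hexagon nut 22 mm across, 10 mm high, behind the rail; leave it.
- sample_tin: Loose round tin, 58 mm across, 37 mm high, off the left end of the rail; leave it.
- grease_pot: Loose round pot, 63 mm across, 59 mm high, off the right end of the rail; leave it.
Not all that is in view belongs to the job. Leave any yellow look-alike of the two_screw_clip alone.

How it is judged:
By the outcome, as a careful person would: the job done as asked, in the order asked, and still so for the second after the job is handed in, with the robot touching nothing.
It also fails if it takes over 48 s, if anything falls off the work surface, if the arm or the gripper's body presses on something with over 40 N, if the wrist force passes 120 N, or if a joint passes its speed limit or range.

## Working session

There is one attempt and no reset: what is moved stays moved. The work goes in short steps, Python scripts to look and compute and a tool call to move; the robot and the scene stay as the last step left them, time stands still between calls to the robot, and variables do not carry over. Pictures are saved under pics/ and viewed, at most 10 in all, crops included, and the job is handed in when it is done.

Besides the shell and the picture viewer there is one more tool, called by a JSON object that holds its "api" and its "payload". arm_command: Moves the arm, as the interface text tells. Scaled input: -1 to 1 covers 0.25 m each way for a shift and pi rad each way for a turn. Its arguments: {"type":"object","properties":{"rows":{"type":"array","items":{"type":"array"}},"claw":{"type":"number"}},"required":["rows"]}

```bash
mkdir -p pics; cat > h.py <<'E'
from cell import state, viewer, env, models
import numpy as np, cv2
def snap(cam,name):
    p,d=viewer.read_camera(cam); cv2.imwrite(f'pics/{name}.png',p[:,:,::-1]); np.save(f'pics/{name}.npy',d); return p,d
def pix2w(cam,u,v,z):
    c=viewer.get_calibration(cam);K=np.array(c['camera_matrix']);T=np.linalg.inv(np.array(c['world_to_cam']))
    r=np.linalg.inv(K)@[u,v,1]; r=T[:3,:3]@[r[0],-r[1],-r[2]]; o=T[:3,3]
    return o+r*(z-o[2])/r[2]
def w2pix(cam,p):
    c=viewer.get_calibration(cam);K=np.array(c['camera_matrix']);q=(np.array(c['world_to_cam'])@[*p,1])[:3]
    q=K@[q[0],-q[1],-q[2]]; return q[:2]/q[2]
E
python3 - <<'E'
from h import *
for cam in ('top','side'):
    snap(cam,cam+'1')
    for l in ('stop_rail','carriage_middle','lock_cap_top','two_screw_clip','one_screw_clip'):
        for r in models.mark_of(cam,l)[:3]:
            print(cam,l,np.round(r['position'],1),round(r['confidence'],2),np.round(w2pix(cam,r['position'])))
s=state();print(s['t'],s['eef_pos'],s['tcp_rot'],s['ft_force'])
E
```

```text
top stop_rail [557.8  39.9  -1.2] 0.65 [314. 221.]
top stop_rail [ 642.6 -360.4   -3.4] 0.31 [456. 190.]
top carriage_middle [540.1 -67.5  67. ] 0.72 [355. 223.]
top lock_cap_top [517.4 -67.4 102. ] 0.61 [356. 230.]
top two_screw_clip [442.4 256.8  -4.6] 0.73 [234. 263.]
top two_screw_clip [558.8 113.1  -2.5] 0.6 [287. 220.]
top two_screw_clip [763.1  89.7  -5.8] 0.58 [296. 150.]
top one_screw_clip [ 5.514e+02  1.010e+01 -2.000e-01] 0.85 [324. 223.]
side stop_rail [555.5  38.9  -2.6] 0.73 [303. 224.]
side carriage_middle [539.9 -70.8  60.7] 0.61 [306. 228.]
side lock_cap_top [513.9 -72.  103.9] 0.53 [297. 217.]
side two_screw_clip [ 5.571e+02  1.120e+02 -5.000e-01] 0.61 [299. 212.]
side two_screw_clip [446.6 263.9   1. ] 0.57 [261. 192.]
side two_screw_clip [762.2  86.1  -1.2] 0.54 [359. 209.]
side one_screw_clip [5.503e+02 7.800e+00 1.000e-01] 0.52 [304. 229.]
0.6 [247.83889942 573.75279327 214.67846371] [3.14149386e+00 2.16868999e-06 2.73381359e+00] [ 0.01934435 -0.22438999  0.04779663]
```

```bash
python3 - <<'E'
import cv2
a=cv2.imread('pics/top1.png')[110:300,190:480]; cv2.imwrite('pics/c1.png',cv2.resize(a,(800,524),interpolation=cv2.INTER_CUBIC))
E
```

```text
(no output)
```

View pics/c1.png

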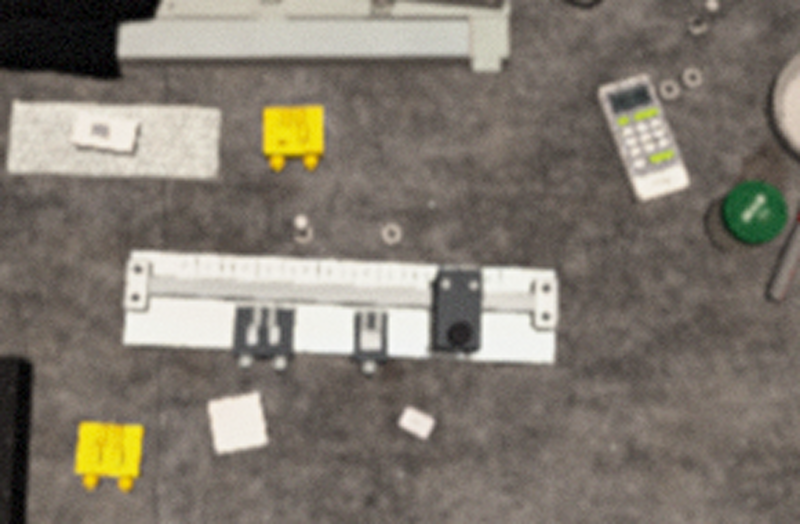

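View pics/side1.png

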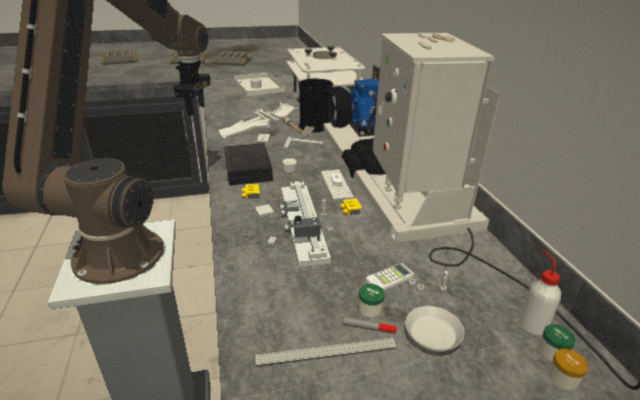

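The top crop shows the dark block at crop (457,310) with its cap at (459,335). The dark two-screw clip is at (265,333), and the dark one-screw clip at (370,335) is on the way to it. Two yellow look-alikes sit at (293,137) and (110,455), off the rail, so I'll leave them alone. The candidates are therefore the dark (265,333), the dark one-screw (370,335) and the two yellow ones. I choose the dark clip at (265,333), and its two screw heads at (245,362) and (279,362) confirm it. The side view agrees: rail at about (303,225).

```bash
python3 - <<'E'
from h import *
f=290/800
g=lambda x,y,z: pix2w('top',190+x*f,110+y*190/524,z)
LT,LB,RT,RB=[g(*p,24) for p in ((130,252),(123,345),(556,270),(555,362))]
print(np.round([LT,LB,RT,RB],1)); c=(LT+LB+RT+RB)/4
e=(LT+LB-RT-RB)/2; print('ctr',c,'len',np.linalg.norm(e),'yaw',np.arctan2(-e[0],e[1]))
# two-camera network mean for the axis
yw=np.arctan2(-e[0],e[1]);ux=np.array([np.cos(yw),np.sin(yw)]);uy=np.array([-np.sin(yw),np.cos(yw)])
P=dict(rail=(556.6,39.4),car=(540,-69.2),cap=(515.6,-69.7),one=(550.8,9),two=(558,112.6))
for k,v in P.items(): d=np.array(v)-P['rail']; print(k,np.round([d@ux,d@uy],1))
for n,x,y,z in (('cap',459,335,104),('block TL',437,268,84),('TR',481,270,84),('two L',236,308,37),('two R',294,310,37),('one L',357,312,37),('one R',386,312,37)):
    p=g(x,y,z)[:2];d=p-P['rail'];print(n,np.round(p,1),np.round([d@ux,d@uy],1))
E
```

```text
[[ 607.5  248.4   24. ]
 [ 515.   252.3   24. ]
 [ 587.6 -172.5   24. ]
 [ 496.6 -167.8   24. ]]
ctr [551.6616275  40.1036016  24.       ] len 420.93044794699625 yaw -0.045438039279071675
rail [0. 0.]
car [ -11.6 -109.2]
cap [ -36.  -110.8]
one [ -4.4 -30.6]
two [-1.9 73.2]
cap [512.7 -67. ] [ -39.1 -108.3]
block TL [578.5 -50. ] [ 26.  -88.3]
TR [576.4 -91.1] [  25.7 -129.5]
two L [548.9 141.6] [-12.3 101.7]
two R [546.7  85.4] [-12.   45.5]
one L [544.5  24.4] [-11.4 -15.5]
one R [544.4  -3.7] [-10.2 -43.6]
```

{"api": "arm_command", "payload": {"rows": [[[0,0,0],0.035],[[0,0,0],0.035],[[0,0,0],0.034],[[0,0,0],0],[[0,0,0],0]], "claw": 0}}

```text
t: 1.1
eef_pos: [247.9, 573.8, 214.7]
tcp_rot: [3.141, 0.0, 2.41]
ft_force: [-0.4, -0.6, -0.5]
opening: 0.636
grip_force: 0.0
```

The turn sign is reversed because the tool z axis points down, so I'm correcting it.

{"api": "arm_command", "payload": {"rows": [[[0,0,0],-0.0437],[[0,0,0],-0.0437],[[0,0,0],-0.0437],[[0,0,0],-0.0437],[[0,0,0],-0.0439]], "claw": 0}}

```text
t: 1.6
eef_pos: [247.8, 573.8, 214.7]
tcp_rot: [3.142, 0.0, 3.103]
ft_force: [0.3, 0.1, 0.4]
opening: 0.217
grip_force: 0.0
```

{"api": "arm_command", "payload": {"rows": [[[-0.0646,-0.1352,0],0],[[-0.0646,-0.1352,0],0],[[-0.0646,-0.1352,0],0],[[-0.0646,-0.1352,0],0],[[-0.0646,-0.1352,0],0]]}}

```text
t: 2.1
eef_pos: [320.8, 399.8, 214.8]
tcp_rot: [3.141, 0.0, 3.097]
ft_force: [0.2, 0.2, 0.4]
opening: 0.007
grip_force: 0.0
```

{"api": "arm_command", "payload": {"rows": [[[-0.0646,-0.1352,0],0],[[-0.0646,-0.1352,0],0],[[-0.0646,-0.1352,0],0],[[-0.0646,-0.1352,0],0],[[-0.0646,-0.1352,0],0]]}}

```text
t: 2.6
eef_pos: [393.5, 227.1, 214.9]
tcp_rot: [3.141, 0.001, 3.097]
ft_force: [1.7, 0.4, 0.1]
opening: 0.005
grip_force: 0.0
```

{"api": "arm_command", "payload": {"rows": [[[-0.0646,-0.1352,0],0],[[-0.0646,-0.1352,0],0],[[-0.0646,-0.1352,0],0],[[-0.0646,-0.1352,0],0],[[-0.0646,-0.1352,0],0]]}}

```text
t: 3.1
eef_pos: [466.2, 54.3, 214.8]
tcp_rot: [3.141, 0.001, 3.097]
ft_force: [0.4, 0.4, -0.2]
opening: 0.008
grip_force: 0.0
```

{"api": "arm_command", "payload": {"rows": [[[-0.0646,-0.1352,0.1],0],[[-0.0646,-0.1352,0.1],0],[[-0.0646,-0.1352,0.1],0],[[-0.0646,-0.1352,0],0],[[-0.0646,-0.1352,0],0]]}}

```text
t: 3.6
eef_pos: [538.6, -118.3, 138.8]
tcp_rot: [3.141, -0.001, 3.097]
ft_force: [-0.1, -0.0, 0.5]
opening: 0.004
grip_force: 0.0
```

{"api": "arm_command", "payload": {"rows": [[[0,0,0.1],0],[[0,0,0.1],0],[[0,0,0.08],0],[[0,0,0.05],0],[[0,0,0],0]]}}

```text
t: 4.1
eef_pos: [537.9, -116.6, 55.9]
tcp_rot: [3.141, -0.002, 3.096]
ft_force: [-0.6, 0.7, 0.9]
opening: 0.003
grip_force: 0.0
```

```bash
python3 - <<'E'
from h import *
a,_=snap('side','side2');b,_=snap('top','top2');s=state();print(s['eef_pos'],s['ft_force'])
r=lambda i,y,x:cv2.resize(i[y:y+90,x:x+120,::-1],(480,360),interpolation=cv2.INTER_CUBIC)
cv2.imwrite('pics/c2.png',cv2.resize(np.hstack([r(a,175,250),r(b,180,280)]),(800,300)))
E
```

```text
[ 538.73240569 -116.79971426   57.59898305] [-0.49523133 -0.18827171 -0.33942089]
```

View pics/c2.png

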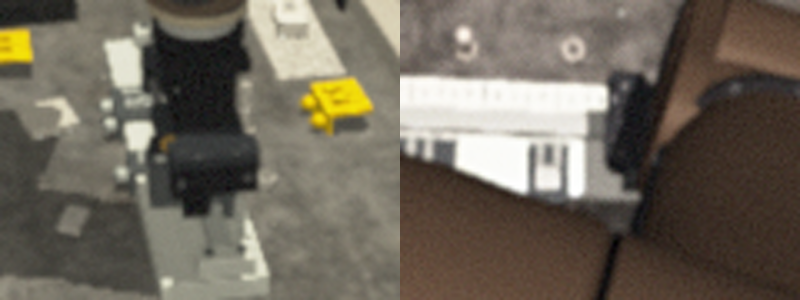

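The side crop shows the gripper shut behind the block, at about crop (200,200) and clear of the end block. The top crop shows the block at (625,120), with the one-screw clip next at (548,165). I'm starting to push.

{"api": "arm_command", "payload": {"rows": [[[0,0.02,0],0],[[0,0.02,0],0],[[0,0.02,0],0],[[0,0.02,0],0],[[0,0.02,0],0]]}}

```text
t: 4.7
eef_pos: [539.8, -91.3, 57.4]
tcp_rot: [-3.141, 0.001, 3.095]
ft_force: [-1.1, -1.2, 0.7]
opening: 0.006
grip_force: 0.7
```

{"api": "arm_command", "payload": {"rows": [[[0,0.02,0],0],[[0,0.02,0],0],[[0,0.02,0],0],[[0,0.02,0],0],[[0,0.02,0],0]]}}

```text
t: 5.2
eef_pos: [540.9, -66.4, 57.1]
tcp_rot: [3.142, 0.0, 3.094]
ft_force: [-0.0, -0.8, 1.5]
opening: 0.007
grip_force: 0.6
```

{"api": "arm_command", "payload": {"rows": [[[0,0.016,0],0],[[0,0.016,0],0],[[0,0.016,0],0],[[0,0.008,0],0],[[0,0.008,0],0]]}}

```text
t: 5.7
eef_pos: [541.5, -50.7, 57.1]
tcp_rot: [3.141, -0.0, 3.094]
ft_force: [0.6, -1.0, -0.1]
opening: 0.005
grip_force: 0.6
```

{"api": "arm_command", "payload": {"rows": [[[0,0.006,0],0],[[0,0.006,0],0],[[0,0.006,0],0],[[0,0.006,0],0],[[0,0.0,0],0]]}}

```text
t: 6.2
eef_pos: [541.7, -44.6, 57.1]
tcp_rot: [3.141, -0.0, 3.094]
ft_force: [0.3, -0.0, -0.0]
opening: 0.005
grip_force: 0.0
```

{"api": "arm_command", "payload": {"rows": [[[0,0.006,0],0],[[0,0.006,0],0],[[0,0.006,0],0],[[0,0.006,0],0],[[0,0.0,0],0]]}}

```text
t: 6.7
eef_pos: [542.1, -38.6, 57.1]
tcp_rot: [3.141, -0.0, 3.094]
ft_force: [0.3, 1.6, 0.0]
opening: 0.002
grip_force: 0.0
```

{"api": "arm_command", "payload": {"rows": [[[0,0.006,0],0],[[0,0.006,0],0],[[0,0.006,0],0],[[0,0.006,0],0],[[0,0.0,0],0]]}}

```text
t: 7.2
eef_pos: [542.4, -33.0, 57.1]
tcp_rot: [-3.141, -0.0, 3.094]
ft_force: [-1.0, -2.9, 0.4]
opening: 0.008
grip_force: 1.4
```

{"api": "arm_command", "payload": {"rows": [[[0,0.006,0],0],[[0,0.006,0],0],[[0,0.006,0],0],[[0,0.006,0],0],[[0,0.0,0],0]]}}

```text
t: 7.7
eef_pos: [542.8, -26.5, 57.1]
tcp_rot: [3.141, 0.0, 3.094]
ft_force: [0.2, 0.2, 0.5]
opening: 0.004
grip_force: 0.0
```

{"api": "arm_command", "payload": {"rows": [[[0,0.006,0],0],[[0,0.006,0],0],[[0,0.006,0],0],[[0,0.006,0],0],[[0,0.0,0],0]]}}

```text
t: 8.2
eef_pos: [543.0, -20.7, 57.1]
tcp_rot: [3.142, 0.0, 3.094]
ft_force: [-1.0, -0.2, -0.2]
opening: 0.008
grip_force: 0.0
```

```bash
python3 - <<'E'
from h import *
a,_=snap('side','side3');b,_=snap('top','top3')
for cam in ('top','side'):
    for l in ('carriage_middle','two_screw_clip','one_screw_clip','lock_cap_top'):
        for r in models.mark_of(cam,l)[:3]: print(cam,l,np.round(r['position'],1),round(r['confidence'],2))
r=lambda i,y,x:cv2.resize(i[y:y+90,x:x+120,::-1],(480,360),interpolation=cv2.INTER_CUBIC)
cv2.imwrite('pics/c3.png',cv2.resize(np.hstack([r(a,175,250),r(b,180,250)]),(800,300)))
E
```

```text
top two_screw_clip [762.5  89.9  -1.6] 0.96
top two_screw_clip [560.7 113.2  -1.5] 0.86
side carriage_middle [542.8  10.9  63.3] 0.7
side two_screw_clip [556.8 113.   -3. ] 0.66
side two_screw_clip [762.   84.1  -3.5] 0.66
side two_screw_clip [448.8 262.2   0.9] 0.5
side one_screw_clip [551.6   7.2  -2.7] 0.64
side one_screw_clip [543.9   8.8  63.1] 0.57
side lock_cap_top [520.    8.9 105.6] 0.55
```

View pics/c3.png

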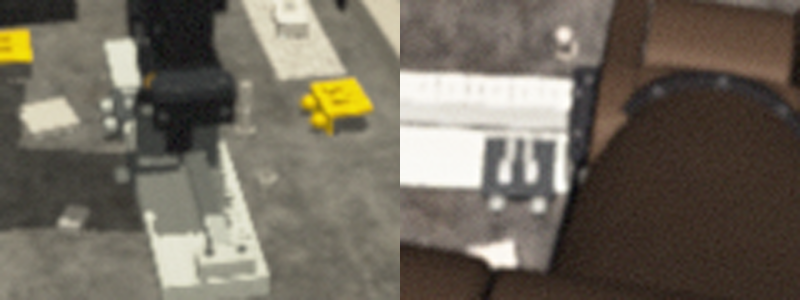

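The body of the gripper hides the block from the top. The side network puts the block at y≈10, so it sits in the one-screw notch (y≈9) with the finger just behind it. I'm pushing on through.

{"api": "arm_command", "payload": {"rows": [[[0,0.006,0],0],[[0,0.006,0],0],[[0,0.006,0],0],[[0,0.0,0],0],[[0,0.0,0],0]]}}

```text
t: 9.2
eef_pos: [543.2, -16.5, 57.1]
tcp_rot: [-3.142, 0.0, 3.094]
ft_force: [-0.7, -2.2, 0.5]
opening: 0.006
grip_force: 1.5
```

{"api": "arm_command", "payload": {"rows": [[[0,0.006,0],0],[[0,0.006,0],0],[[0,0.006,0],0],[[0,0.0,0],0],[[0,0.0,0],0]]}}

```text
t: 9.7
eef_pos: [543.4, -11.6, 57.1]
tcp_rot: [3.141, -0.0, 3.094]
ft_force: [0.0, 0.0, -0.6]
opening: 0.007
grip_force: 0.0
```

{"api": "arm_command", "payload": {"rows": [[[0,0.006,0],0],[[0,0.006,0],0],[[0,0.006,0],0],[[0,0.006,0],0],[[0,0.006,0],0]]}}

```text
t: 10.2
eef_pos: [543.8, -4.3, 57.1]
tcp_rot: [3.142, 0.0, 3.094]
ft_force: [0.4, -1.5, 0.3]
opening: 0.003
grip_force: 0.5
```

{"api": "arm_command", "payload": {"rows": [[[0,0.006,0],0],[[0,0.006,0],0],[[0,0.006,0],0],[[0,0.006,0],0],[[0,0.006,0],0]]}}

```text
t: 10.7
eef_pos: [544.1, 3.2, 57.1]
tcp_rot: [3.142, 0.0, 3.094]
ft_force: [-0.1, -1.3, -0.5]
opening: 0.004
grip_force: 0.5
```

{"api": "arm_command", "payload": {"rows": [[[0,0.01,0],0],[[0,0.01,0],0],[[0,0.01,0],0],[[0,0.01,0],0],[[0,0.01,0],0]]}}

```text
t: 11.2
eef_pos: [544.8, 15.8, 57.1]
tcp_rot: [3.141, 0.0, 3.094]
ft_force: [1.1, -1.6, -0.8]
opening: 0.005
grip_force: 0.5
```

```bash
python3 - <<'E'
from h import *
a,_=snap('side','side4')
for l in ('carriage_middle','lock_cap_top'):
    for r in models.mark_of('side',l)[:2]+models.search_frame('side',l)[:2]: print(l,np.round(r['position'],1),round(r['confidence'],2))
E
```

```text
carriage_middle [545.7  46.5  66. ] 0.71
carriage_middle [521.8  27.   62.4] 0.77
lock_cap_top [523.2  44.6 104.3] 0.49
lock_cap_top [554.7  41.1  -1.9] 0.31
```

{"api": "arm_command", "payload": {"rows": [[[0,0.014,0],0],[[0,0.014,0],0],[[0,0.014,0],0],[[0,0.014,0],0],[[0,0.014,0],0]]}}

```text
t: 11.95
eef_pos: [545.6, 33.4, 57.1]
tcp_rot: [3.142, 0.0, 3.094]
ft_force: [-0.4, -1.4, -0.3]
opening: 0.003
grip_force: 0.6
```

{"api": "arm_command", "payload": {"rows": [[[0,0.014,0],0],[[0,0.014,0],0],[[0,0.014,0],0],[[0,0.014,0],0],[[0,0.008,0],0]]}}

```text
t: 12.45
eef_pos: [546.4, 49.4, 57.1]
tcp_rot: [3.141, 0.0, 3.094]
ft_force: [0.0, -1.9, -1.4]
opening: 0.004
grip_force: 0.5
```

{"api": "arm_command", "payload": {"rows": [[[0,0.008,0],0],[[0,0.008,0],0],[[0,0.008,0],0],[[0,0.008,0],0],[[0,0.008,0],0]]}}

```text
t: 12.95
eef_pos: [546.8, 59.2, 57.2]
tcp_rot: [3.142, 0.0, 3.094]
ft_force: [0.3, -1.2, 0.5]
opening: 0.002
grip_force: 0.5
```

{"api": "arm_command", "payload": {"rows": [[[0,0.003,0],0],[[0,0.003,0],0],[[0,0.003,0],0],[[0,0.003,0],0],[[0,0.003,0],0]]}}

```text
t: 13.45
eef_pos: [546.9, 62.8, 57.1]
tcp_rot: [3.142, 0.0, 3.094]
ft_force: [0.7, -2.3, 0.6]
opening: 0.008
grip_force: 0.5
```

{"api": "arm_command", "payload": {"rows": [[[0,0.003,0],0],[[0,0.003,0],0],[[0,0.003,0],0],[[0,0.003,0],0],[[0,0.0,0],0]]}}

```text
t: 13.95
eef_pos: [547.0, 65.9, 57.1]
tcp_rot: [3.141, -0.0, 3.094]
ft_force: [0.2, 0.8, 1.0]
opening: 0.004
grip_force: 0.1
```

{"api": "arm_command", "payload": {"rows": [[[0,0.003,0],0],[[0,0.003,0],0],[[0,0.003,0],0],[[0,0.0,0],0],[[0,0.0,0],0]]}}

```text
t: 14.45
eef_pos: [547.1, 68.1, 57.1]
tcp_rot: [3.141, -0.0, 3.094]
ft_force: [0.2, 0.0, 1.0]
opening: 0.003
grip_force: 0.0
```

{"api": "arm_command", "payload": {"rows": [[[0,0.003,0],0],[[0,0.003,0],0],[[0,0.0,0],0],[[0,0.0,0],0],[[0,0.0,0],0]]}}

```text
t: 14.95
eef_pos: [547.2, 69.6, 57.1]
tcp_rot: [3.141, -0.0, 3.094]
ft_force: [0.2, -0.2, 0.3]
opening: 0.006
grip_force: 0.1
```

{"api": "arm_command", "payload": {"rows": [[[0,0.002,0],0],[[0,0.002,0],0],[[0,0.002,0],0],[[0,0.0,0],0],[[0,0.0,0],0]]}}

```text
t: 15.45
eef_pos: [547.3, 70.8, 57.1]
tcp_rot: [-3.141, -0.0, 3.094]
ft_force: [-0.2, -4.8, 1.1]
opening: 0.003
grip_force: 2.5
```

{"api": "arm_command", "payload": {"rows": [[[0,0.002,0],0],[[0,0.002,0],0],[[0,0.002,0],0],[[0,0.0,0],0],[[0,0.0,0],0]]}}

```text
t: 15.95
eef_pos: [547.4, 72.5, 57.1]
tcp_rot: [3.142, -0.0, 3.094]
ft_force: [-0.1, -3.7, 0.6]
opening: 0.001
grip_force: 2.0
```

Climbing the clip ramp now.

{"api": "arm_command", "payload": {"rows": [[[0,0.002,0],0],[[0,0.002,0],0],[[0,0.002,0],0],[[0,0.0,0],0],[[0,0.0,0],0]]}}

```text
t: 16.45
eef_pos: [547.5, 74.1, 57.1]
tcp_rot: [3.141, 0.0, 3.094]
ft_force: [-0.7, -3.1, -0.9]
opening: 0.002
grip_force: 1.1
```

{"api": "arm_command", "payload": {"rows": [[[0,0.002,0],0],[[0,0.002,0],0],[[0,0.0,0],0],[[0,0.0,0],0],[[0,0.0,0],0]]}}

```text
t: 16.95
eef_pos: [547.6, 75.2, 57.2]
tcp_rot: [3.141, 0.0, 3.094]
ft_force: [1.1, -0.5, -0.1]
opening: 0.007
grip_force: 0.0
```

{"api": "arm_command", "payload": {"rows": [[[0,0.002,0],0],[[0,0.002,0],0],[[0,0.002,0],0],[[0,0.0,0],0],[[0,0.0,0],0]]}}

```text
t: 17.45
eef_pos: [547.6, 76.6, 57.1]
tcp_rot: [3.141, 0.0, 3.094]
ft_force: [0.1, -0.8, -0.9]
opening: 0.004
grip_force: 0.0
```

{"api": "arm_command", "payload": {"rows": [[[0,0.002,0],0],[[0,0.002,0],0],[[0,0.002,0],0],[[0,0.0,0],0],[[0,0.0,0],0]]}}

```text
t: 17.95
eef_pos: [547.7, 78.0, 57.1]
tcp_rot: [3.141, -0.0, 3.094]
ft_force: [1.0, 0.1, 1.1]
opening: 0.006
grip_force: 0.0
```

```bash
python3 - <<'E'
from h import *
a,_=snap('side','side5')
for l in ('carriage_middle','lock_cap_top'):
    for r in models.mark_of('side',l)[:2]: print(l,np.round(r['position'],1),round(r['confidence'],2))
E
```

```text
carriage_middle [548.7 113.4  63.2] 0.54
lock_cap_top [526.6 113.9 104.9] 0.56
```

It clicked at about 75 mm: the force fell away and the block jumped to y≈113, on the clip centre. I'm backing off, rising and taking a look from the top.

{"api": "arm_command", "payload": {"rows": [[[0,-0.04,0],0],[[0,-0.04,0],0],[[0,0,-0.12],0],[[0,0,-0.16],0],[[0,-0.1,-0.1],0]]}}

```text
t: 18.6
eef_pos: [546.0, 33.3, 154.4]
tcp_rot: [3.141, 0.002, 3.096]
ft_force: [-0.3, -0.3, -0.7]
opening: 0.003
grip_force: 0.0
```

{"api": "arm_command", "payload": {"rows": [[[0,-0.18,0],0],[[0,-0.18,0],0],[[0,-0.18,0],0],[[0,-0.1,0],0],[[0,0,0],0]]}}

```text
t: 19.1
eef_pos: [537.4, -130.4, 152.1]
tcp_rot: [-3.141, 0.0, 3.09]
ft_force: [-0.2, 0.6, -0.7]
opening: 0.005
grip_force: 0.0
```

```bash
python3 - <<'E'
from h import *
for cam in ('top','side'):
    a,_=snap(cam,cam+'6')
    for l in ('carriage_middle','lock_cap_top','two_screw_clip'):
        for r in models.mark_of(cam,l)[:2]: print(cam,l,np.round(r['position'],1),round(r['confidence'],2))
a=cv2.imread('pics/top6.png')[180:270,220:340]; cv2.imwrite('pics/c6.png',cv2.resize(a,(800,600),interpolation=cv2.INTER_CUBIC))
E
```

```text
top carriage_middle [548.6 114.1  62.8] 0.8
top lock_cap_top [527.3 115.2 104.7] 0.63
top lock_cap_top [550.3  12.5  -1.7] 0.53
top two_screw_clip [761.5  86.1  -3.4] 0.97
top two_screw_clip [5.568e+02 1.093e+02 3.000e-01] 0.74
side carriage_middle [548.1 111.1  60.5] 0.76
side lock_cap_top [525.2 112.5 103.7] 0.37
side two_screw_clip [559.7 112.8  -1.8] 0.73
side two_screw_clip [761.1  86.6  -3.1] 0.64
```

View pics/c6.png

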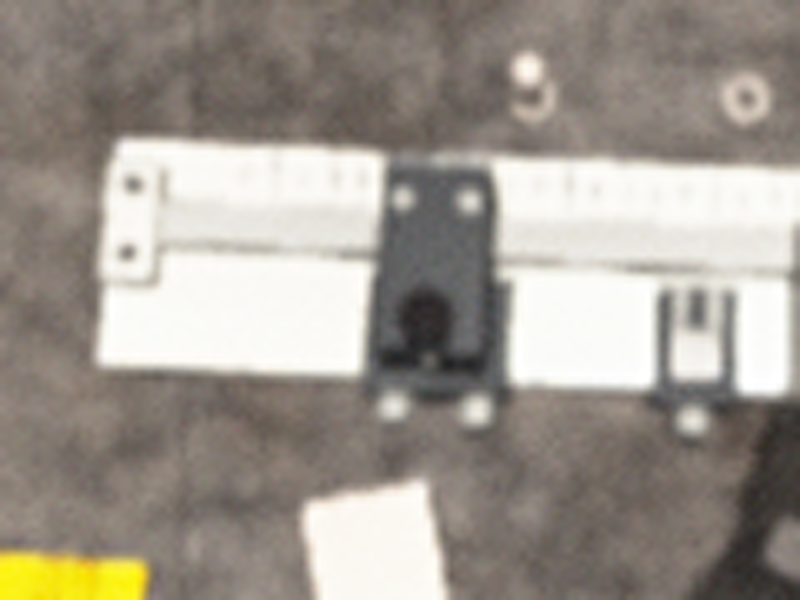

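The crop shows the block sitting on the two-screw clip, whose screws are at (392,405) and (477,410). The cap is at (426,318), about world (524,114). The coupon and bolt haven't moved. I'm going above the cap.

{"api": "arm_command", "payload": {"rows": [[[0.0167,0.1623,0],0],[[0.0167,0.1623,0],0],[[0.0167,0.1623,0],0],[[0.0167,0.1623,0],0],[[0.0167,0.1623,0],0]]}}

```text
t: 20.0
eef_pos: [526.3, 79.0, 152.3]
tcp_rot: [3.141, 0.0, 3.095]
ft_force: [0.4, -0.1, 0.2]
opening: 0.007
grip_force: 0.0
```

{"api": "arm_command", "payload": {"rows": [[[0.0167,0.1623,0],0],[[0,0,0.06],0],[[0,0,0.06],0],[[0,0,0],0],[[0,0,0],0]]}}

```text
t: 20.5
eef_pos: [524.4, 117.9, 122.3]
tcp_rot: [-3.142, -0.0, 3.095]
ft_force: [0.1, 0.2, -0.3]
opening: 0.008
grip_force: 0.0
```

```bash
python3 - <<'E'
from h import *
print(pix2w('top',283.9,227.7,104), state()['eef_pos'],state()['ft_force'])
E
```

```text
[522.93492372 114.41949889 104.        ] [524.44107848 117.85646002 122.3485104 ] [ 0.08274536  0.23521994 -0.32313298]
```

{"api": "arm_command", "payload": {"rows": [[[0,-0.016,0],0],[[0,0,0.03],0],[[0,0,0.03],0],[[0,0,0],0],[[0,0,0],0]]}}

```text
t: 21.0
eef_pos: [524.2, 113.5, 106.9]
tcp_rot: [3.142, -0.001, 3.094]
ft_force: [-0.3, 1.2, -1.0]
opening: 0.006
grip_force: 0.0
```

{"api": "arm_command", "payload": {"rows": [[[0,0,0.008],0],[[0,0,0.008],0],[[0,0,0.008],0],[[0,0,0],0],[[0,0,0],0]]}}

```text
t: 21.5
eef_pos: [524.2, 113.6, 101.0]
tcp_rot: [3.142, -0.0, 3.094]
ft_force: [0.7, -0.6, 1.1]
opening: 0.003
grip_force: 0.0
```

{"api": "arm_command", "payload": {"rows": [[[0,0,0.004],0],[[0,0,0.004],0],[[0,0,0.004],0],[[0,0,0],0],[[0,0,0],0]]}}

```text
t: 22.0
eef_pos: [524.2, 113.6, 98.0]
tcp_rot: [3.142, -0.0, 3.094]
ft_force: [0.2, -0.0, 0.1]
opening: 0.001
grip_force: 0.0
```

{"api": "arm_command", "payload": {"rows": [[[0,0,0.001],0],[[0,0,0.001],0],[[0,0,0.001],0],[[0,0,0.001],0],[[0,0,0.001],0]]}}

```text
t: 22.5
eef_pos: [524.3, 113.6, 96.9]
tcp_rot: [3.142, 0.0, 3.094]
ft_force: [-1.1, 0.3, 3.2]
opening: 0.005
grip_force: 1.4
```

{"api": "arm_command", "payload": {"rows": [[[0,0,0.001],0],[[0,0,0.001],0],[[0,0,0.001],0],[[0,0,0.001],0],[[0,0,0.001],0]]}}

```text
t: 23.0
eef_pos: [524.3, 113.6, 96.2]
tcp_rot: [3.141, 0.0, 3.094]
ft_force: [-3.5, -0.5, 12.4]
opening: 0.004
grip_force: 6.4
```

Bottomed out: the force rose to 12 N at z≈96. One firm final press, then lift clear.

{"api": "arm_command", "payload": {"rows": [[[0,0,0.001],0],[[0,0,0.001],0],[[0,0,0],0],[[0,0,0],0],[[0,0,0],0]]}}

```text
t: 23.5
eef_pos: [524.3, 113.6, 96.1]
tcp_rot: [3.141, 0.001, 3.094]
ft_force: [-4.8, -0.9, 15.1]
opening: 0.004
grip_force: 7.9
```

{"api": "arm_command", "payload": {"rows": [[[0,0,-0.02],0],[[0,0,-0.08],0],[[0,0,-0.14],0],[[0,-0.16,0],0],[[0,-0.18,0],0]]}}

```text
t: 24.0
eef_pos: [520.6, 28.6, 156.0]
tcp_rot: [3.142, 0.002, 3.097]
ft_force: [0.3, 0.5, 0.2]
opening: 0.006
grip_force: 0.0
```

{"api": "arm_command", "payload": {"rows": [[[0,-0.18,0],0],[[0,-0.18,0],0],[[0,-0.16,0],0],[[0,0,0],0],[[0,0,0],0]]}}

```text
t: 24.5
eef_pos: [514.0, -101.8, 155.0]
tcp_rot: [3.141, -0.0, 3.092]
ft_force: [-0.3, 0.6, -0.2]
opening: 0.005
grip_force: 0.0
```

```bash
python3 - <<'E'
from h import *
for cam in ('top','side'):
    a,_=snap(cam,cam+'7')
    for l in ('carriage_middle','lock_cap_top'):
        for r in models.mark_of(cam,l)[:2]: print(cam,l,np.round(r['position'],1),round(r['confidence'],2))
a=cv2.imread('pics/top7.png')[180:270,220:340]; cv2.imwrite('pics/c7.png',cv2.resize(a,(800,600),interpolation=cv2.INTER_CUBIC))
for n in ('top6','top7'): 
    d=np.load(f'pics/{n}.npy'); print(n,np.round(d[225:231,281:288].mean(),1), np.round(np.median(d[208:216,282:291]),1))
E
```

```text
top carriage_middle [547.1 117.9  64.8] 0.6
top lock_cap_top [529.  117.4  95. ] 0.42
side carriage_middle [545.9 111.5  65.5] 0.5
top6 1065.8 1093.0
top7 1073.5 1093.8
```

View pics/c7.png

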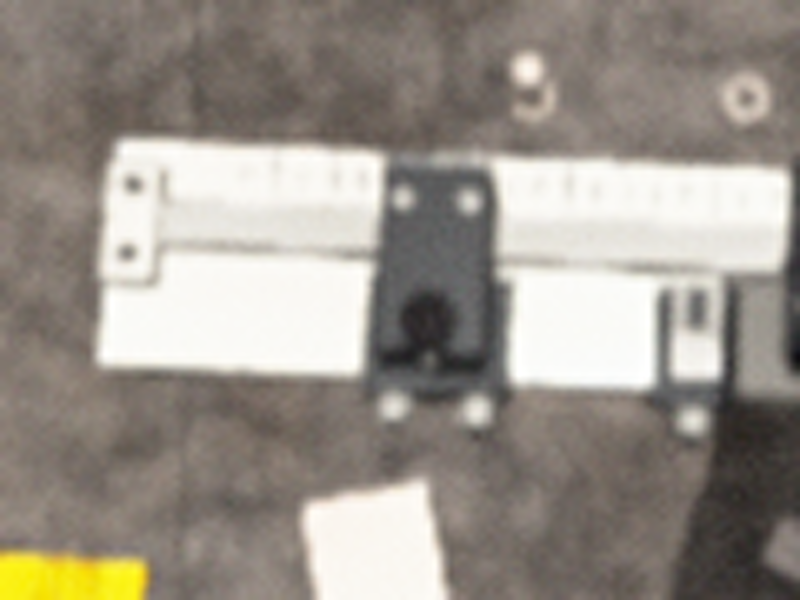

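The block is still on the two-screw clip, with its cap at (427,318). The cap is 7.7 mm lower by depth, which matches the 8 mm travel, and nothing else in the crop has moved. I'm handing the job in.

```bash
python3 -c "
from cell import env
print(env.job_done())"
```

```text
the job is handed in; nothing more can be done
None
```

I pushed the block through the one-screw clip and it clicked into the two-screw clip. I then pressed the cap fully down (about 8 mm by depth, 15 N at the stop), cleared the arm, and handed the job in at about 25 s; no verdict came back.

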